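Clamp the recipe stand's outrigger leg at the length mark and keep hold

ROBOT

A 6-joint arm with a two-finger parallel gripper is mounted at the origin on a cart in front of the work surface, level with it; the furniture and walls round the work are solid. World frame = base frame: x ahead of the robot, y to its left, z up, the work surface at z = 0. Lengths are in mm, angles in rad, forces in N, time in s.
With the tool pointing down it reaches from about 275 to 725 mm from the base axis. Payload 5.6 kg.
Tool frame: the origin (TCP) lies midway between the tips of the shut fingers; the grasp point (between the pads) lies 19 mm behind it; z points along the fingers, y is the line along which they close (so a half turn about z gives the same grasp; the last joint's range is limited). The gripper opens to 85 mm and grips with 20 to 120 N. Pads are 22 mm wide; open, the fingers measure 114 mm over their backs; the gripper's body (76 mm by 85 mm) begins 54 mm behind the grasp point. The pads swing forward as they close: fully open they stand 13 mm farther back than shut.
Start: joints at [-1.007, 0.255, 0.108, 0, -1.424, -0.285], TCP at [151.381, -528.75, 231.283] pointing down, gripper open.
Joint ranges: [-2.95, 2.95], [-1.21, 1.97], [-1.09, 1.5], [-2.87, 1.71], [-2.94, -0.07], [-3.05, 3.05]. Speed limits (rad/s): [2.57, 2.57, 3.14, 3.14, 3.14, 3.14].

INTERFACE

Orientations are given as a rotation vector (axis times angle).
In Python, from bench import sense, get_image, finish_job gives the robot as it stands. The module is installed in compiled form; this text tells all that it offers.
- The arm moves only by the tool jog_arm, never from a script. Its argument "plan" is a list of rows, each a list of 7 numbers: the shift along the tool's x, y, z normalised to -1 to 1, where 1 is 0.5 m, then the turn, a rotation vector about the tool's x, y, z normalised to -1 to 1, where 1 is pi rad, then the opening, from 0 (shut) to 1 (fully open). In form: [[dx, dy, dz, rx, ry, rz, grip], ...]. A call has 1 to 5 rows; each row shifts and turns the commanded pose from where the row before left it, along the tool's axes as they then stand; what a row does not reach is not made up. A row lasts 1/8 s, in which the tool goes at most 62.5 mm and 10.7 degrees, less where a joint would pass 70% of its speed; a pose out of reach is approached as far as the arm can. A call with a number of a shift or a turn outside -1 to 1 is refused whole. A call with a gripper value outside its range is refused whole. The fingers move at their own pace and stop on an object; "squeeze" is the grip in N (left out, the last holds). Time passes only in rows, so rows that do not move let the fingers close. It gives the time, the measured TCP pose, the force, the opening and the grip force at its end, in the units of the state.
- sense(): the state, without advancing time (a new reading comes with each control period).
- get_image(name): name is "scene" or "side" or "wrist"; returns a dict with "img" (384x512x3 uint8, red, green, blue), "fx", "fy", "cx", "cy" (pixels), "dist" ([k1, k2, p1, p2, k3] as OpenCV has them; the pictures are not rectified), "origin" and "orientation" of the camera in the world. Camera axes: x right, y up, looking along -z (the intrinsics and any distortion apply to the point x, -y, -z); pixel columns grow to the right and rows downward; lengths in mm; the calibration is good to about 2 mm. A picture is of the moment at which its call begins. There is no depth.
- finish_job(): hands the job in; it is judged then, once.
The state is a dict: "t": time; "joint_pos": joint angles; "qvel": joint speeds; "joint_torque": joint torques, N m; "tcp_pos": TCP position; "ee_rot": TCP orientation; "ft_force": force on the tool from outside, world axes, zero at the start; "wrist_torque": the same for the moment, N m; "gripper_width": finger opening in mm; "grasp_force": force on a finger pad.
Only numpy, scipy, OpenCV 4.12 (cv2) and the standard library are available. Lean on these libraries where they do the work, as an engineer would, in place of code of your own. Each camera call takes 0.05 s, during which the arm holds its last target. There are 200 camera calls.

TASK

Draw the recipe stand's spring-loaded side leg out along its track until the blue pointer stands within the red band, and while you hold it there squeeze the yellow cam lever fully shut against the clamp's fixed jaw. Do not close the lever before the pointer is in the band, and leave the mug, the onion and the timer where they are. Finish while still holding: the fingers keep pinching lever and jaw together, with the leg at its mark.

Things in the scene. Friction and masses are not known exactly. Their poses are not given: they have to be found in the camera images.
- clamp (a point): Point on the leg's clamp, 45 mm above the worktop, moving with the leg. Its axes, used below (mm): +y the way the leg is drawn out, +x across the clamp from lever to jaw, z up. It lies midway (x=0) between the outer faces of the SHUT clamp (24 wide, x=-12 to 12; fingers close along x), level in y with the wing's pushed face. The steel carriage below, x=-22 to 22, is 22 high: keep fingertips above 24.
- wing (a point): Middle of the pushed (-y) face of the thumb wing, an upright dark steel plate on the leg beside the jaw. In the clamp's axes: x=2 to 52, y=0 to 8, 23 to 72 mm above the worktop. The side of a finger that stands beside the jaw, on the wing's -y side, pushes the leg out in +y by it, while the other finger stands outside the open lever.
- leg (a joint): How far the leg is drawn out, m: 0 (fully in, its start) to 0.115. A spring pulls it back in with 3 to 5 N, plus 1 N of friction; let go, it slides back in, as even the shut lever does not hold it alone. Sideways it is rigid.
- pointer (a point): Tip of the blue pointer on the leg, 11 mm above the worktop, on the lever's side; moves with the leg. Same axes as the clamp point; from that point it is 40 mm in +y and 50 mm in -x.
- red_band (a point): Centre (along y) of the red band on the scale track, 12 mm wide in y, that shows the length wanted: 50 to 100 mm from the pointer's start. Same axes as the clamp point. It is clipped on stiffly (30 N) and stays where it is.
- cam_lever (a joint): Angle (rad) of the yellow cam lever about its upright pivot on the leg at x=-7, y=-54 (clamp axes, mm): 0 shut, parallel to the jaw; 0.30 fully open; starts 0.22 to 0.28. It is 77 mm long towards +y, 26 to 62 mm above the worktop, and stands off to -x when open (outer face at y=0 then at x=-28). It takes 3 to 4 N in +x, 40 mm from the pivot, and stays where left.
- lever_pad (a point): Black rubber pad on the outer face of the lever, 3 x 50 x 32 mm, this point at its centre: the place for one finger. It turns with the lever. When shut its outer face is at x=-12 mm in the clamp frame.
- jaw_pad (a point): Black rubber pad, 3 x 50 x 44 mm, on the outer face of the fixed jaw, this point at its centre: the place for the other finger; outer face at x=12 mm (clamp axes). The jaw is an upright dark steel plate on the leg, y=-54 to 8 mm, up to 68 mm above the worktop.
- stand: Recipe stand, fixed to the worktop: light wooden foot 130 x 170 x 28 mm with a sloping back and a blue cookbook, 190 mm high in all, and a 6 mm high aluminium scale track from it in +y. Origin on the worktop under the clamp's middle line; the foot spans y=-300 to -130 mm, 150 mm behind the clamp point when the leg is in. Axes as the clamp's.
- mug: Bystander behind the stand: small white cup, green inside, 60 x 87 x 50 mm, origin under its centre. Leave alone.
- onion: Bystander behind the stand: brown onion, 71 mm, origin under its centre. Leave alone.
- timer: Bystander behind the stand: cream round kitchen timer, 64 x 64 x 54 mm, origin under its centre. Leave alone.

How it is judged:
By the outcome, as a careful person would: the job done as asked, in the order asked, and still so for the second after the job is handed in, while the arm keeps its last pose, push and grip.
It also fails if it takes over 35 s, if anything falls off the work surface, if the arm or the gripper's body presses on something with over 40 N, if the wrist force passes 120 N, or if a joint passes its speed limit or range.

## Working session

There is one attempt and no reset: what is moved stays moved. The work goes in short steps, Python scripts to look and compute and a tool call to move; the robot and the scene stay as the last step left them, time stands still between calls to the robot, and variables do not carry over. Pictures are saved under pics/ and viewed, at most 10 in all, crops included, and the job is handed in when it is done.

Besides the shell and the picture viewer there is one more tool, called by a JSON object that holds its "method" and its "body". jog_arm: Moves the arm, as the interface text tells. Its arguments: {"type":"object","properties":{"plan":{"type":"array"},"squeeze":{"type":"number"}},"required":["plan"]}

```bash
mkdir -p pics; cat > h.py <<'E'
import numpy as np, cv2, json
from scipy.spatial.transform import Rotation as R
def rot(o):
    o=np.array(o,float)
    if o.shape==(3,3): return o
    return (R.from_rotvec(o) if o.size==3 else R.from_quat(o)).as_matrix()
def K(c): return np.array([[c['fx'],0,c['cx']],[0,c['fy'],c['cy']],[0,0,1]],float)
def ray(c,u,v):
    p=cv2.undistortPoints(np.array([[[u,v]]],float),K(c),np.array(c['dist'],float))[0,0]
    return rot(c['orientation'])@np.array([p[0],-p[1],-1.])
def onz(c,u,v,z):
    d=ray(c,u,v);o=np.array(c['origin'],float);return o+d*(z-o[2])/d[2]
def proj(c,P):
    q=(np.atleast_2d(P)-np.array(c['origin']))@rot(c['orientation'])
    q=q*[1,-1,-1]
    return cv2.projectPoints(q,np.zeros(3),np.zeros(3),K(c),np.array(c['dist'],float))[0][:,0]
def snap(name,f):
    from bench import get_image
    c=get_image(name);cv2.imwrite(f'pics/{f}.png',c['img'][:,:,::-1])
    json.dump({k:np.array(v).tolist() for k,v in c.items() if k!='img'},open(f'pics/{f}.json','w'));return c
def load(f): return json.load(open(f'pics/{f}.json'))
E
python3 - <<'E'
from h import *
from bench import sense
for n in ['scene','side','wrist']:
    c=snap(n,n+'0');print(n,c['origin'],c['orientation'],c['fx'],c['dist'])
a=cv2.imread('pics/scene0.png');b=cv2.imread('pics/side0.png')
w=cv2.imread('pics/wrist0.png')
cv2.imwrite('pics/m0.png',cv2.resize(np.vstack([np.hstack([a,b]),np.hstack([w,w*0])]),(800,600)))
print(sense())
E
```

```text
scene [ 346.22585559 -428.32691391  676.77118695] [ 0.72730931 -0.18545605 -0.4951638 ] 425.89926965134833 [-0.10517644  0.          0.          0.          0.        ]
side [343.39205852 602.4079303  652.21676898] [ 0.23299101 -1.07250552 -2.51048876] 371.60728667318034 [-0.06978558  0.          0.          0.          0.        ]
wrist [  78.91458264 -549.50415362  372.98574585] [-0.20841383 -0.27684741  1.83329831] 301.42170378069795 [-0.05899945  0.          0.          0.          0.        ]
{'t': 0.15, 'joint_pos': array([-1.00743987e+00,  2.55602567e-01,  1.07284131e-01, -3.56315645e-04,
       -1.42387361e+00, -2.84610722e-01]), 'qvel': array([-5.75262838e-05, -1.81766073e-05,  2.80648099e-03,  4.43567217e-03,
        1.26943292e-04,  5.50666574e-04]), 'joint_torque': array([-1.23683658e-03, -3.86939085e+01,  2.38083422e+01,  5.36670819e+00,
       -4.51042695e-03, -1.48513863e-05]), 'tcp_pos': array([ 151.28505428, -528.39830248,  230.60069054]), 'ee_rot': array([ 4.36319843e-01, -3.11088976e+00, -2.22584426e-03]), 'ft_force': array([0.02287631, 0.76790222, 0.08176004]), 'wrist_torque': array([0.02098685, 0.0244637 , 0.01594966]), 'grasp_force': 0.0, 'gripper_width': 85.24362685754207}
```

View pics/m0.png

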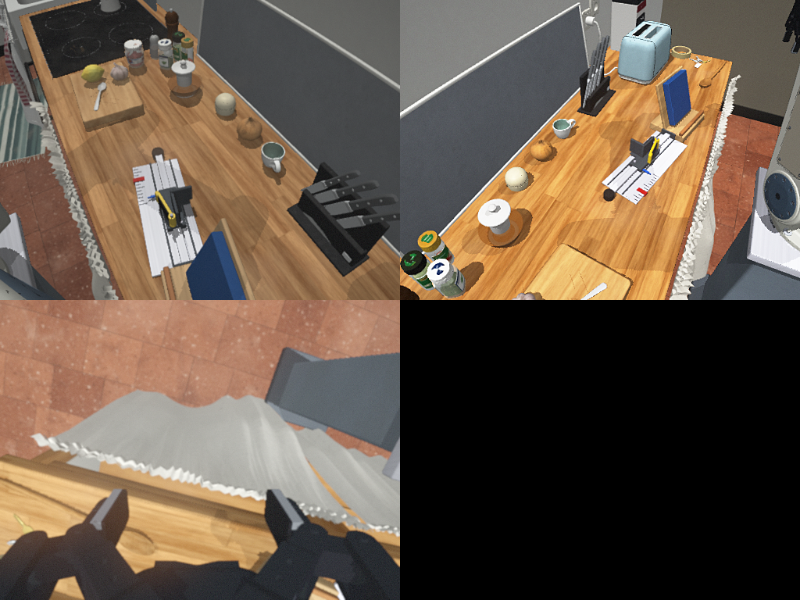

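The montage shows the clamp near scene px (218,262) and side px (310,195), with the stand behind it at -y. I'll enlarge both.

```bash
python3 - <<'E'
import cv2,numpy as np
a=cv2.imread('pics/scene0.png')[185:360,150:290];b=cv2.imread('pics/side0.png')[150:265,250:390]
a=cv2.resize(a,None,fx=3.4,fy=3.4,interpolation=cv2.INTER_CUBIC);cv2.imwrite('pics/ca.png',a)
b=cv2.resize(b,None,fx=5,fy=5,interpolation=cv2.INTER_CUBIC);cv2.imwrite('pics/cb.png',b);print(a.shape,b.shape)
E
```

```text
(595, 476, 3) (575, 700, 3)
```

View pics/ca.png

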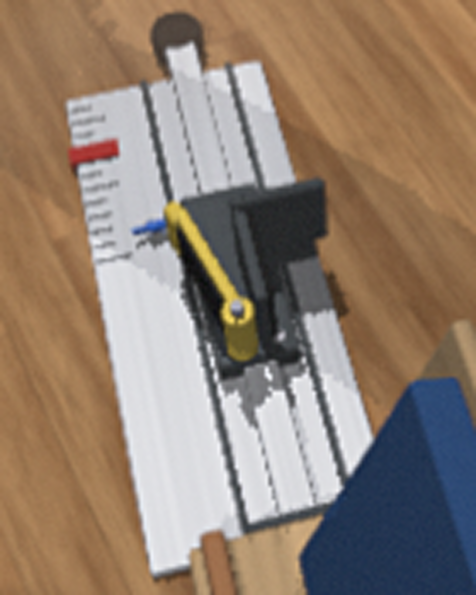

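View pics/cb.png

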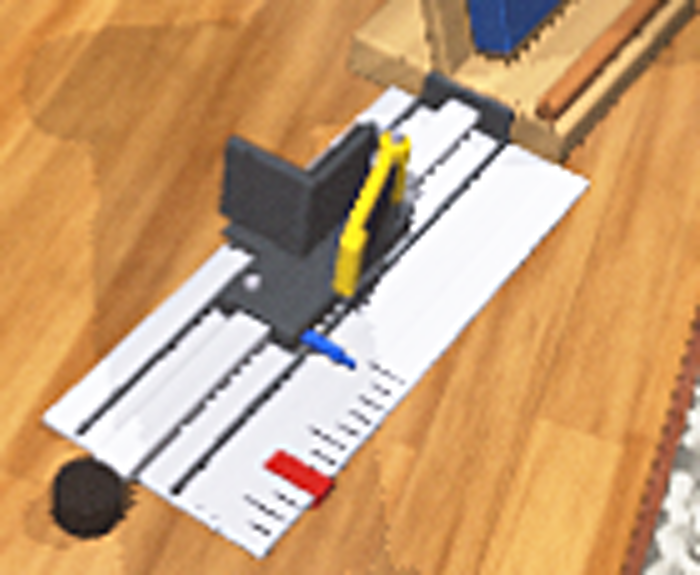

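Scene crop: pointer tip (134,231), band centre (94,152), track corners (66,101), (262,62), (152,576). Side crop: pointer tip (354,366), band centre (299,478), track corners (587,183), (265,555), (42,418), (395,88).

```bash
python3 - <<'E'
from h import *
s,d=load('scene0'),load('side0')
A=lambda x,y,z:onz(s,150+x/3.4,185+y/3.4,z)
B=lambda x,y,z:onz(d,250+x/5,150+y/5,z)
np.set_printoptions(precision=1,suppress=True)
print('ptr',A(134,231,11),B(354,366,11))
print('band',A(94,152,8),B(299,476,8))
t=[A(66,101,6),A(262,62,6),A(152,576,6)];print('track A',*t)
u=[B(265,555,6),B(42,418,6),B(587,183,6),B(395,88,6)];print('track B',*u)
for p,q in[(t[2],t[0]),(u[2],u[0]),(u[3],u[1])]:
    e=(q-p);print(np.linalg.norm(e),np.degrees(np.arctan2(e[1],e[0])))
print('lever tip top',A(174,207,62),B(352,232,62),'pivot',A(237,300,62),B(395,140,62),'wing outer top',A(324,182,72),B(229,140,72))
E
```

```text
ptr [450.4  29.4  11. ] [449.2  28.2  11. ]
band [452.5  93.6   8. ] [451.5  96.9   8. ]
track A [452.8 139.2   6. ] [568.9 108.1   6. ] [ 379.6 -151.3    6. ]
track B [450.9 141.3   6. ] [567.8 113.2   6. ] [ 379.7 -146.8    6. ] [ 492.1 -177.3    6. ]
299.62515972404293 75.8660149987816
296.77173209482515 76.12317080301004
300.1987477090632 75.38041978102841
lever tip top [466.5  -2.2  62. ] [466.9  -3.3  62. ] pivot [470.3 -68.2  62. ] [467.7 -72.4  62. ] wing outer top [538.1 -33.2  72. ] [536.6 -27.5  72. ]
```

```bash
cat >> h.py <<'E'
def axes(a=75.8):
    a=np.radians(a);Y=np.array([np.cos(a),np.sin(a),0]);X=np.array([Y[1],-Y[0],0]);return X,Y
C0=np.array([488.5,-22.3,0])
def target(x,y,z,a=75.8):   # tool pose: tool y=-X, tool x=-Y
    X,Y=axes(a);return C0+x*X+y*Y+[0,0,z], np.c_[-Y,-X,[0,0,-1]]
def rows(P,Rm,T,RT,n):
    d=R.from_matrix(Rm.T@RT).as_rotvec();out=[]
    for i in range(n):
        Ri=Rm@R.from_rotvec(d*i/n).as_matrix()
        out.append(np.r_[Ri.T@(T-P)/n/500,d/n/np.pi].round(3).tolist())
    return out
def rel():
    from bench import sense
    s=sense();X,Y=axes();p=s['tcp_pos']-C0
    Rm=rot(s['ee_rot']);RT=target(0,0,0)[1]
    return s,np.array([p@X,p@Y,s['tcp_pos'][2]]).round(1),R.from_matrix(Rm.T@RT).as_rotvec().round(3)
E
python3 - <<'E'
from h import *
from bench import sense
s=sense();c=load('scene0')
for u,v in[(415,380),(450,380),(460,325),(305,555)]:
    p=onz(c,150+u/3.4,185+v/3.4,190)-C0;X,Y=axes();print(p@X,p@Y)
P,Rm=s['tcp_pos'],rot(s['ee_rot']);T,RT=target(-8,-10,280)
for r in rows(P,Rm,T,RT,11):print(r)
E
```

```text
43.689390454167565 -179.6257038084233
56.23369830569532 -183.16762694896548
66.9292470722595 -161.81405902422327
-11.847276268883164 -234.0775564147291
[-0.082, 0.071, -0.009, 0.0, 0.0, -0.03]
[-0.088, 0.063, -0.009, 0.0, 0.0, -0.03]
[-0.094, 0.054, -0.009, 0.0, 0.0, -0.03]
[-0.099, 0.045, -0.009, 0.0, 0.0, -0.03]
[-0.102, 0.035, -0.009, 0.0, 0.0, -0.03]
[-0.105, 0.025, -0.009, 0.0, 0.0, -0.03]
[-0.107, 0.015, -0.009, 0.0, 0.0, -0.03]
[-0.108, 0.005, -0.009, 0.0, 0.0, -0.03]
[-0.108, -0.005, -0.009, 0.0, 0.0, -0.03]
[-0.107, -0.015, -0.009, 0.0, 0.0, -0.03]
[-0.105, -0.026, -0.009, 0.0, 0.0, -0.03]
```

{"method": "jog_arm", "body": {"plan": [[-0.082,0.071,-0.02,0,0,-0.03,1],[-0.088,0.063,-0.02,0,0,-0.03,1],[-0.094,0.054,-0.02,0,0,-0.03,1],[-0.099,0.045,-0.02,0,0,-0.03,1],[-0.102,0.035,-0.02,0,0,-0.03,1]]}}

```text
t: 0.78
tcp_pos: [300.5, -300.7, 281.5]
ee_rot: [-1.155, 2.921, 0.0]
ft_force: [0.8, -0.3, -0.2]
gripper_width: 84.9
grasp_force: 0.0
```

{"method": "jog_arm", "body": {"plan": [[-0.105,0.025,0,0,0,-0.03,1],[-0.107,0.015,0,0,0,-0.03,1],[-0.108,0.005,0,0,0,-0.03,1],[-0.108,-0.005,0,0,0,-0.03,1],[-0.107,-0.015,0,0,0,-0.03,1]]}}

```text
t: 1.4
tcp_pos: [449.8, -75.4, 281.2]
ee_rot: [-1.806, 2.571, 0.0]
ft_force: [0.8, 0.2, -0.1]
gripper_width: 84.9
grasp_force: 0.0
```

{"method": "jog_arm", "body": {"plan": [[-0.105,-0.026,0,0,0,-0.03,0.8],[0,0,0,0,0,0,0.8],[0,0,0,0,0,0,0.8]]}}

```text
t: 1.78
tcp_pos: [479.2, -32.3, 281.0]
ee_rot: [1.92, -2.485, -0.0]
ft_force: [-0.4, -0.2, -0.5]
gripper_width: 68.3
grasp_force: 0.0
```

```bash
python3 - <<'E'
from h import *
s,r,w=rel();print(s['t'],s['tcp_pos'],r,w,s['gripper_width'],s['joint_pos'])
P,Rm=s['tcp_pos'],rot(s['ee_rot']);T,RT=target(-8,-19,130)
for r in rows(P,Rm,T,RT,3):print(r)
c=snap('wrist','wrist1')
cv2.imwrite('pics/w1.png',cv2.resize(c['img'][:,:,::-1],(768,576)))
E
```

```text
1.775 [479.23762938 -32.31259122 280.97673711] [ -6.5 -12.  281. ] [ 0.001 -0.001 -0.007] 68.3249020850904 [ 2.59985512e-01  1.05871439e-01  4.86605757e-02  6.26493259e-05
 -1.51453381e+00 -5.15148478e-01]
[0.005, 0.001, 0.101, 0.0, -0.0, -0.001]
[0.005, 0.001, 0.101, 0.0, -0.0, -0.001]
[0.005, 0.001, 0.101, 0.0, -0.0, -0.001]
```

View pics/w1.png

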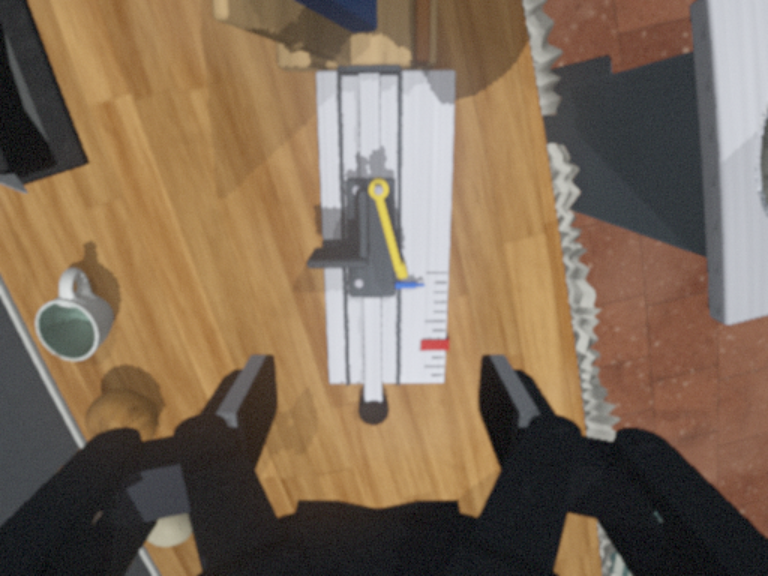

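Wrist view (768x576): pointer tip (424,284), band centre (434,344), pivot (378,188), wing outer end about (309,258), track corners (318,71), (330,383), (455,70), (444,383).

```bash
python3 - <<'E'
from h import *
c=load('wrist1');X,Y=axes()
for n,u,v,z in[('ptr',424,284,11),('band',434,344,8),('pivot',378,188,62),('wing',309,247,72),('tr',318,71,6),('tr',330,383,6),('tr',455,70,6),('tr',444,383,6)]:
    p=onz(c,u/1.5,v/1.5,z);q=p-C0;print(n,p.round(1),round(q@X,1),round(q@Y,1))
E
```

```text
ptr [449.2  29.1  11. ] -50.7 40.2
band [453.4  94.2   8. ] -62.6 104.3
pivot [467.9 -73.8  62. ] -7.4 -55.0
wing [532.4 -43.9  72. ] 47.8 -10.2
tr [ 493.6 -177.9    6. ] 43.1 -149.6
tr [567.6 111.2   6. ] 43.9 148.8
tr [ 380.  -149.2    6. ] -74.0 -149.6
tr [452.9 141.2   6. ] -74.7 149.8
```

{"method": "jog_arm", "body": {"plan": [[0.005,0.001,0.101,0,0,-0.001,0.8],[0.005,0.001,0.101,0,0,-0.001,0.8],[0.005,0.001,0.101,0,0,-0.001,0.8]]}}

```text
t: 2.2
tcp_pos: [475.6, -40.4, 128.9]
ee_rot: [-1.929, 2.478, -0.001]
ft_force: [1.9, 0.6, -0.4]
gripper_width: 68.1
grasp_force: 0.0
```

{"method": "jog_arm", "body": {"plan": [[0,0,0.08,0,0,0,0.8],[0,0,0.08,0,0,0,0.8],[0,0,0.042,0,0,0,0.8],[0,0,0,0,0,0,0.8]]}}

```text
t: 2.7
tcp_pos: [474.6, -40.4, 27.9]
ee_rot: [1.928, -2.477, -0.002]
ft_force: [-0.4, 0.6, 0.1]
gripper_width: 68.2
grasp_force: 0.0
```

```bash
python3 - <<'E'
from h import *
s,r,w=rel();print(s['t'],r,w,s['gripper_width'],s['ft_force'])
E
```

```text
2.7 [ -9.  -21.   27.9] [ 0.003 -0.001  0.   ] 68.18214323510387 [-0.3898464   0.63649929  0.14255607]
```

{"method": "jog_arm", "body": {"plan": [[-0.03,0,0,0,0,0,0.8],[-0.03,0,0,0,0,0,0.8],[-0.03,0,0,0,0,0,0.8],[-0.03,0,0,0,0,0,0.8],[-0.02,0,0,0,0,0,0.8]]}}

```text
t: 3.32
tcp_pos: [494.0, 29.9, 29.4]
ee_rot: [-1.933, 2.475, -0.001]
ft_force: [-0.9, -5.1, 4.5]
gripper_width: 68.6
grasp_force: 2.5
```

```bash
python3 - <<'E'
from h import *
s,r,w=rel();print(s['t'],r,w,s['gripper_width'],s['ft_force'])
ims=[]
for n,sc in[('scene',(0,0)),('side',(0,0))]:
    c=snap(n,n+'2')
    q=proj(c,[C0+[0,0,8]+axes()[0]*-58+axes()[1]*104])[0];u,v=q.astype(int)
    print(n,u-40,v-40)
    ims.append(cv2.resize(c['img'][max(v-40,0):v+40,u-40:u+40,::-1],(400,400),interpolation=cv2.INTER_CUBIC))
cv2.imwrite('pics/p2.png',np.hstack(ims))
E
```

```text
3.325 [-7.5 51.9 29.4] [-0.001  0.     0.003] 68.64180873751472 [-0.85844462 -5.12149359  4.48436256]
scene 140 188
side 267 202
```

View pics/p2.png

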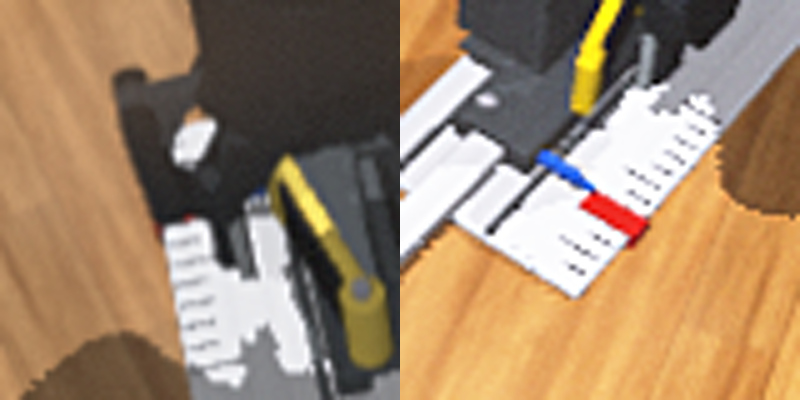

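Side panel: tip at (595,190), band's near edge (595,190)-(650,228) and far edge (580,206)-(632,243). The tip is right at the near edge, so I need a few mm more.

```bash
python3 - <<'E'
from h import *
c=load('side2');X,Y=axes()
for n,u,v,z in[('ptr',595,189,11),('near',595,190,9),('near',650,228,9),('far',580,206,9),('far',632,243,9),('wedge track',577,297,6)]:
    q=onz(c,267+(u-400)/5,202+v/5,z)-C0;print(n,round(q@X,1),round(q@Y,1))
E
```

```text
ptr -51.3 101.4
near -50.9 100.4
near -81.2 102.9
far -50.8 112.0
far -79.6 114.6
wedge track -76.2 151.0
```

{"method": "jog_arm", "body": {"plan": [[-0.008,0,0.003,0,0,0,0.8],[0,0,0,0,0,0,0.8],[0,0,0,0,0,0,0.8]]}}

```text
t: 3.8
tcp_pos: [494.5, 32.5, 27.3]
ee_rot: [-1.932, 2.477, -0.0]
ft_force: [1.1, -3.2, 0.8]
gripper_width: 68.4
grasp_force: 1.6
```

```bash
python3 - <<'E'
from h import *
s,r,w=rel();print(s['t'],r,w,s['gripper_width'],s['ft_force'])
c=snap('side','side3');a=cv2.resize(c['img'][230:260,285:325,::-1],(400,300),interpolation=cv2.INTER_CUBIC)
c=snap('wrist','wrist3');b=cv2.resize(c['img'][:,:,::-1],(400,300))
q=proj(c,[C0+[0,0,8]+axes()[0]*-60+axes()[1]*105])[0];print(q)
cv2.imwrite('pics/p3.png',np.hstack([a,b]))
E
```

```text
3.8 [-7.6 54.6 27.3] [-0.001  0.     0.002] 68.36652377373329 [ 1.11609346 -3.18833482  0.76263579]
[332.97160048 302.06993079]
```

View pics/p3.png

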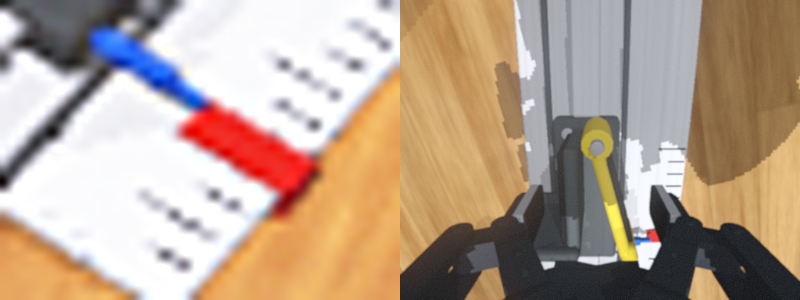

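Side crop: blue tip (205,105) and band inner end (212,105)-(182,130), so it is inside but near the near edge. In the wrist view the pointer and band show near full-image px (307,303). I'll zoom there.

```bash
python3 - <<'E'
import cv2
a=cv2.imread('pics/wrist3.png')[280:330,285:350]
cv2.imwrite('pics/p3w.png',cv2.resize(a,None,fx=10,fy=10,interpolation=cv2.INTER_CUBIC))
E
```

```text
(no output)
```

View pics/p3w.png

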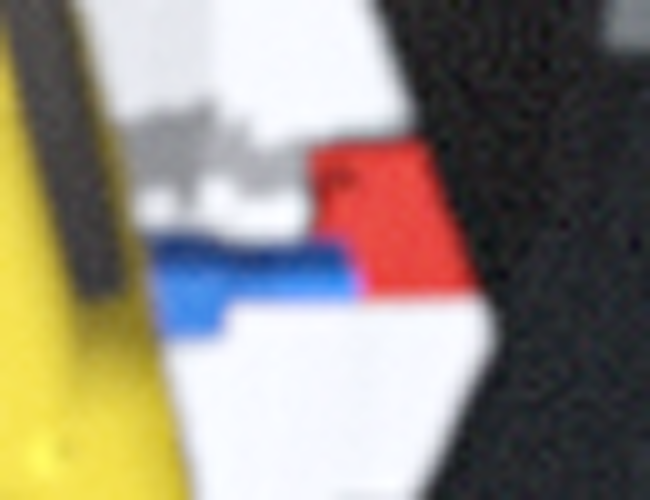

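Wrist zoom: tip (355,270), with the band spanning rows 145 to 297. Allowing for parallax in the two views, the tip is near the band centre, so I centre on the clamp and close.

{"method": "jog_arm", "body": {"plan": [[0,-0.008,0,0,0,0,0.8],[0,-0.007,0,0,0,0,0.8],[0,0,0,0,0,0,0.6],[0,0,0,0,0,0,0.5]], "squeeze": 40}}

```text
t: 4.4
tcp_pos: [505.3, 31.0, 30.1]
ee_rot: [-1.93, 2.471, -0.007]
ft_force: [-0.4, -4.8, 3.7]
gripper_width: 43.0
grasp_force: 0.0
```

{"method": "jog_arm", "body": {"plan": [[0,0,0,0,0,0,0.4],[0,0,0,0,0,0,0.3],[0,0,0,0,0,0,0.2],[0,0,0,0,0,0,0.1],[0,0,0,0,0,0,0]]}}

```text
t: 5.03
tcp_pos: [501.7, 30.8, 28.7]
ee_rot: [-1.931, 2.477, -0.0]
ft_force: [-7.0, -2.9, 14.0]
gripper_width: 23.0
grasp_force: 40.5
```

{"method": "jog_arm", "body": {"plan": [[0,0,0,0,0,0,0],[0,0,0,0,0,0,0],[0,0,0,0,0,0,0]]}}

```text
t: 5.4
tcp_pos: [501.7, 30.7, 28.7]
ee_rot: [-1.931, 2.477, -0.0]
ft_force: [-5.0, -2.7, 13.1]
gripper_width: 22.9
grasp_force: 40.5
```

```bash
python3 - <<'E'
from h import *
s,r,w=rel();print(s['t'],r,w,s['gripper_width'],s['ft_force'],s['grasp_force'])
c=snap('side','side4');a=cv2.resize(c['img'][190:265,270:370,::-1],(400,300),interpolation=cv2.INTER_CUBIC)
c=snap('wrist','wrist4');b=cv2.resize(c['img'][230:350,220:380,::-1],(400,300),interpolation=cv2.INTER_CUBIC)
cv2.imwrite('pics/p4.png',np.hstack([a,b]))
E
```

```text
5.4 [-0.2 54.7 28.7] [-0.001  0.001  0.001] 22.858490275076914 [-4.99628266 -2.74128604 13.07691979] 40.4694128036499
```

View pics/p4.png

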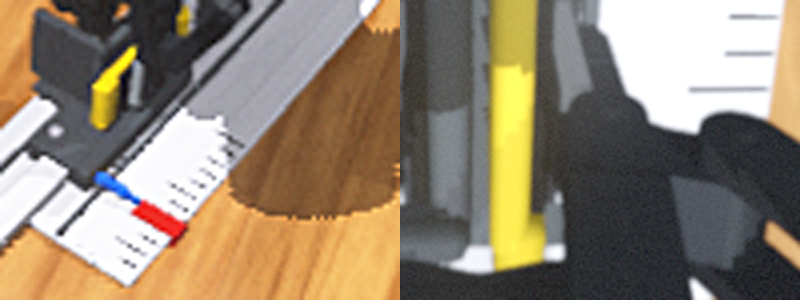

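```bash
python3 - <<'E'
from h import *
X,Y=axes()
for f in['scene0','wrist1','side0','side3','side4']:
    im=cv2.imread(f'pics/{f}.png').astype(int);b,g,r=im[...,0],im[...,1],im[...,2];c=load(f)
    G=proj(c,[C0+X*-62+Y*75+[0,0,8]])[0]
    for n,m in[('red',(r>150)&(g<70)&(b<70)),('blue',(b>120)&(r<90)&(b>g+50))]:
        v,u=np.nonzero(m);k=np.hypot(u-G[0],v-G[1])<70;u,v=u[k],v[k]
        if len(u)==0: continue
        P=np.array([onz(c,x,y,8.5 if n=='red' else 11)-C0 for x,y in zip(u,v)])
        px,py=P@X,P@Y
        print(f,n,len(u),'x',px.min().round(1),px.max().round(1),'y',py.min().round(1),py.max().round(1),'mean',py.mean().round(1), 'tip y',py[px<px.min()+4].mean().round(1))
E
```

```text
scene0 red 41 x -76.5 -52.0 y 101.2 108.8 mean 105.0 tip y 105.2
scene0 blue 12 x -46.3 -34.6 y 40.1 44.1 mean 42.1 tip y 41.6
wrist1 blue 11 x -39.7 -24.0 y 38.0 41.1 mean 39.4 tip y 39.6
side0 red 53 x -79.4 -50.3 y 100.2 117.1 mean 106.2 tip y 109.3
side0 blue 27 x -47.1 -20.5 y 33.0 40.9 mean 37.3 tip y 38.8
side3 red 52 x -77.0 -50.3 y 100.2 111.2 mean 105.9 tip y 105.8
side3 blue 30 x -48.2 -19.5 y 99.0 106.5 mean 102.7 tip y 103.6
side4 red 51 x -77.0 -50.3 y 100.2 111.2 mean 105.8 tip y 105.8
side4 blue 32 x -48.2 -19.5 y 99.0 107.9 mean 104.0 tip y 104.8
```

```bash
python3 -c "
from bench import finish_job;print(finish_job())"
```

```text
the job is handed in; nothing more can be done
None
```

The job is handed in after about 5.5 s of the 35 s. The leg is drawn out about 66 mm, with the blue pointer within 2 mm of the red band's centre by my measurements. The yellow lever was closed after that and looks fully shut, and the fingers are still pinching it against the jaw at 40 N.

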